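# Put a sprung pad under a 50 N hold load on a hand-cranked force stand

## Task

Swing the folding handle on top of the test stand's handwheel fully out, crank the force gauge down onto the sprung pad standing under it until the gauge's needle shows 50 N (pointing straight down), never letting it run past 75 N. Then fold the handle fully back down flat over the wheel, leave the pad standing under that load, and do not disturb the other things around.

Things in the scene. Friction and masses are not known exactly. Their poses are not given: they have to be found in the camera images.
- stand: the fixed force test stand: cream base plate 250 x 200 mm with its top 34 mm above the bench, chromed column, dial gauge on a carriage in front of the column, handwheel on top (highest point about 0.32 m with the handle out). Origin on the bench under the column's axis, which is also the wheel's axis; x points to the dial side, roughly away from the robot
- wheel_centre (a point): centre of the handwheel, level with its spokes' top, 254 mm above the bench. Aluminium wheel, 162 mm across, lying level: three spokes 12 mm wide, round rim 14 mm thick, its top 3 mm above the spokes, hub 28 mm across. It turns about the vertical line through this point. Open between the spokes; the column's head, 52 mm across, is 16 mm lower
- handle_pivot (a point): pivot pin of the folding handle, in a steel fork 24 mm wide on one spoke, 65 mm from the wheel's axis and 14 mm above the spoke; it goes round with the wheel. The pin lies level, square to the spoke
- handle_grip (a point): centre of the thickest part of the handle's black pear-shaped grip, 38 mm from the pivot: 22 mm across there, 13 mm at the neck, ending 49 mm from the pivot. It spins freely about the handle's length, so a gripper need not turn while cranking. Folded, the handle lies level over its spoke, pointing from pivot to hub, the grip 3 mm clear; swung out, it stands upright over the pivot
- handle (a joint): fold of the handle, rad: 0 folded flat (stop), 1.571 upright (stop); it swings up and outwards. Friction hinge, about 0.05 N m: it stays where it is left. Squeezed between finger pads the grip tilts only stiffly and may creep out of them; shut fingers can push it along its arc (a level push on a low handle jams). Feel for the stops
- wheel (a joint): turn of the handwheel, rad, growing clockwise seen from above, which lowers the gauge by 16 mm a full turn (anticlockwise raises it). It starts between -3.1 and 3.1, handle and gauge height with it, and can go from -3.9 to 17.5. Turning takes about 0.20 N m, rising to 0.33 N m under a 50 N load; the screw holds the load by itself when let go
- needle (a joint): needle of the dial force gauge, rad: 0 at no load (needle up), growing clockwise as seen facing the white dial, one full turn (6.283) for 100 N, so 3.142 (straight down) is 50 N and 4.712 is 75 N. The gauge's plunger gives 1 mm per 10 N. Under load it gains 0.5 (soft pad) to 1.4 rad (stiff pad) per rad of wheel
- press_plate (a point): centre of the underside of the gauge's round steel press plate, 28 mm across, 85 mm in front of the column on the dial side; it starts 5 to 21 mm above the cap of the pad under it
- pad_a_mid (a point): sprung pad A: dark steel body 34 mm across, 24 mm high, with a sprung steel mushroom cap 22 mm across, 40 mm high in all; the point is on its axis, 12 mm above its foot. One pad, A or B, stands on the base under the press plate; the other waits beside it. Their springs differ widely, which is which is not told: 50 N takes 6 to 14 mm of gauge travel after touching
- pad_b_mid (a point): sprung pad B: looks just like A, described there
- vblock: bystander: dark steel V-block 60 x 44 x 38 mm lying on the bench, origin under its centre
- caliper: bystander: steel caliper with a black slider, 235 mm long, lying on the bench, origin under the middle of its beam
- hex_driver: bystander: driver with a black round handle 90 mm long, 26 mm thick, and a thin steel blade, lying on the bench, origin under the joint of handle and blade
- plunger: the gauge's plunger with the press plate at its lower end; origin as press_plate
Mind the look-alikes: they are no part of the job. Leave any orange look-alike of the part that bears pad_b_mid alone.

How it is judged (in metres and radians):
On the way, in this order (a step that is already met when the one before it is completed fails the run):
1. the handle is swung fully out, upright on the wheel (to within 0.12 rad) (value of joint handle above 1.45 rad), for 0.2 s.
2. with the handle still out, the gauge has been cranked to press the pad with 50 N, give or take 6 N (value of joint handle above 1.3 rad and contact force between plunger and anything else between 44 and 56 N), for 0.3 s.
At the end, for the whole second after the job is handed in: The handle lies folded within 0.1 rad of flat, the gauge presses the pad with 44 to 56 N, both pads stand upright within 6 mm of where they started, the wheel is at rest (value of joint handle below 0.1 rad and contact force between plunger and anything else between 44 and 56 N and distance of each of pad_a_mid, pad_b_mid from where it was at the start of the episode below 0.006 m and angle between each of pad_a_mid, pad_b_mid's own z axis and vertical below 0.1 rad and velocity of joint wheel between -0.05 and 0.05 rad/s); the robot touches nothing.
It fails at once if the gauge is loaded past 75 N (contact force between plunger and anything else above 75 N).
It fails at once if a pad is shoved away (moved more than 15 mm) (distance of any of pad_a_mid, pad_b_mid from where it was at the start of the episode above 0.015 m).
It fails at once if the V-block, caliper or driver is knocked away (moved more than 15 mm) (distance of any of vblock, caliper, hex_driver from where it was at the start of the episode above 0.015 m).
It also fails if it takes over 72 s, if anything falls off the work surface, if the arm or the gripper's body presses on something with over 40 N, if the wrist force passes 120 N, or if a joint passes its speed limit or range.

## Robot

A 6-joint arm with a two-finger parallel gripper is mounted at the origin on the work surface. World frame = base frame: x ahead of the robot, y to its left, z up, the work surface at z = 0. Lengths are in mm, angles in rad, forces in N, time in s.
With the tool pointing down it reaches from about 325 to 750 mm from the base axis. Payload 7.6 kg.
Tool frame: the origin (TCP) lies between the finger pads; the fingertips stand 19 mm ahead of it and the grasp point (between the pads) is the TCP (r.tcp_to_tips is the distance from the TCP to the fingertips, in mm); z points along the fingers, y is the direction in which the jaws open and shut (so a half turn about z gives the same grasp; the last joint's range is limited). The gripper opens to 85 mm and grips with 20 to 120 N. Pads are 22 mm wide; open, the fingers measure 114 mm over their backs; the gripper's body (76 mm by 85 mm) begins 54 mm behind the grasp point. The pads swing forward as they close: fully open they stand 13 mm farther back than shut.
Start: joints at [1.212, 0.052, 1.401, -0, 1.689, -0.07], TCP at [149.504, 503.282, 250.323] pointing down, gripper open.
Joint ranges: [-2.9, 2.9], [-0.91, 2.17], [0.12, 2.37], [-1.06, 4.2], [0.26, 2.73], [-2.93, 2.93]. Speed limits (rad/s): [2.57, 2.57, 3.01, 3.14, 3.14, 3.14].

## Interface

Orientations are given as a 3x3 rotation matrix whose columns are the frame's x, y, z axes.
In Python, from cell import r gives the robot as it stands.
- The arm moves only by the shell command python3 -m crank 'ROWS' [OPENING] [FORCE]. ROWS is text: rows parted by semicolons, each of 6 numbers parted by spaces: the shift along the tool's x, y, z in m, then the turn, a rotation vector about the tool's x, y, z in degrees. A call has 1 to 12 rows; each row is the pose to reach, as a shift and turn from the pose commanded when the call began, along the tool's axes at that moment; what a row does not reach only later rows make up. A row lasts 1/10 s, in which the tool goes at most 50 mm and 8.59 degrees, less where a joint would pass 70% of its speed; a pose out of reach is approached as far as the arm can. A call with a gripper value outside its range is refused whole. OPENING is the finger opening in m, from 0 to 0.0854, set as the call begins (- or left out, the last holds). The fingers move at their own pace and stop on an object; FORCE is the grip in N (left out, the last holds). Time passes only in rows, so rows that repeat a pose let the fingers close. It gives the time, the measured TCP pose, the force and the opening at its end, in the units of the state.
- r.sense(): the state, without advancing time (a new reading comes with each control period).
- r.read_camera(name): name is "side" or "top" or "wrist"; returns the picture (400x640x3 uint8, red, green, blue); there is no depth.
- r.get_calibration(name): a dict with "fovy" (degrees; the focal length in pixels is half the picture's height over the tangent of half this angle, whatever the lens; pixels are square), "cx", "cy" (the principal point, pixels), "position" and "rotation" of the camera in the world; the wrist camera has in their place "mount" (4x4, takes a point from camera to tool coordinates, whose origin is the TCP and whose axes are the flange's). Camera axes: x right, y down, z forward; pixel columns grow to the right and rows downward; lengths in mm; the calibration is good to about 2 mm. A picture is of the moment at which its call begins: read the wrist's pose just before it. get_calibration takes no time and is no camera call.
- r.finish_job(): hands the job in, once; it reports no verdict.
The state is a dict: "time": time; "joint_pos": joint angles; "joint_velocities": joint speeds; "joint_efforts": joint torques, N m; "eef_pos": TCP position; "orientation": TCP orientation; "ft_force": force on the tool from outside, world axes, zero at the start; "torque": the same for the moment, N m; "finger_gap": finger opening in mm.
Only numpy, scipy, OpenCV 4.12 (cv2) and the standard library are available. Lean on these libraries where they do the work, as an engineer would, in place of code of your own. Each camera call takes 0.05 s, during which the arm holds its last target. There are 200 camera calls.

## Working session

There is one attempt and no reset: what is moved stays moved. The work goes in short steps, Python scripts to look and compute and a shell command to move; the robot and the scene stay as the last step left them, time stands still between calls to the robot, and variables do not carry over. Pictures are saved under pics/ and viewed, about 8 in all and at most 12, crops included, and the job is handed in when it is done.

```bash
ls; mkdir -p pics; python3 - <<'E'
from cell import r
import cv2,numpy as np
np.set_printoptions(precision=4,suppress=True)
s=r.sense(); print(s)
for n in("side","top","wrist"):
    c=r.get_calibration(n); print(n,c)
a=r.read_camera("side");b=r.read_camera("top")
cv2.imwrite("pics/side0.png",a[:,:,::-1]);cv2.imwrite("pics/top0.png",b[:,:,::-1])
E
```

```text
pics
{'time': 0.0, 'joint_pos': array([ 1.2117,  0.0528,  1.4017,  0.    ,  1.6886, -0.0703]), 'joint_velocities': array([ 0.0022, -0.001 , -0.0004,  0.0017, -0.    , -0.0002]), 'joint_efforts': array([ -0.0003, -38.1656, -36.0192,  -0.0001,   0.006 ,  -0.    ]), 'eef_pos': array([149.394 , 503.0193, 249.4687]), 'orientation': array([[-0.9586,  0.2848, -0.0005],
       [ 0.2848,  0.9586, -0.0014],
       [ 0.0001, -0.0015, -1.    ]]), 'ft_force': array([0.1905, 0.4931, 0.2455]), 'torque': array([-0.0123, -0.0136, -0.0311]), 'finger_gap': 85.20446117050092}
side {'fovy': 44.06431136025041, 'cx': 316.3100958523961, 'cy': 193.54664407304952, 'position': array([ 303.2063, 1094.5944,  775.4728]), 'rotation': array([[-0.9577, -0.1533,  0.2434],
       [-0.287 ,  0.4509, -0.8452],
       [ 0.0198, -0.8793, -0.4759]])}
top {'fovy': 42.84948622346613, 'cx': 311.0624308454161, 'cy': 200.39830182149956, 'position': array([ 464.7887,   64.8409, 1647.459 ]), 'rotation': array([[ 0.0253, -0.9955,  0.091 ],
       [-0.9994, -0.0275, -0.0229],
       [ 0.0253, -0.0903, -0.9956]])}
wrist {'fovy': 62.55755026681167, 'cx': 316.76532412540826, 'cy': 199.2463552720467, 'mount': array([[  -0.0001,   -0.9509,   -0.3096,   78.9964],
       [   1.    ,   -0.0001,   -0.0003,   -0.2893],
       [   0.0002,   -0.3096,    0.9509, -123.5182],
       [   0.    ,    0.    ,    0.    ,    1.    ]])}
```

View pics/side0.png

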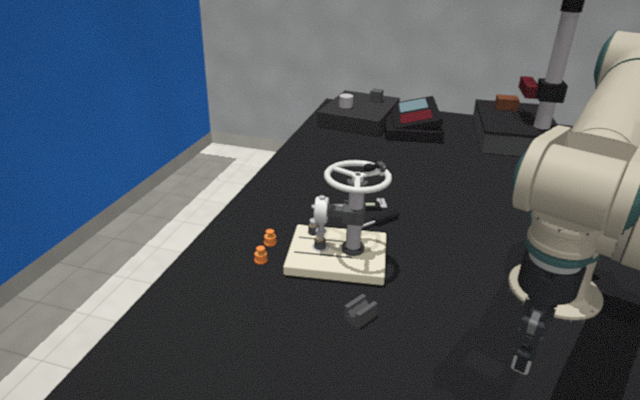

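View pics/top0.png

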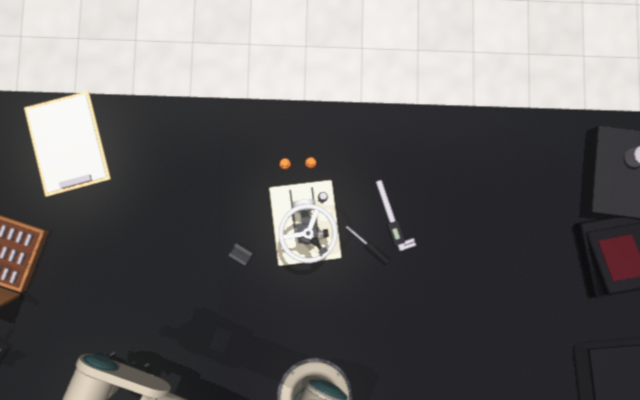

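The views show the stand at side (340,210) and top (307,230), with the dial facing away from the robot. I'll zoom in on both.

```bash
python3 - <<'E'
import cv2,numpy as np
a=cv2.imread("pics/top0.png")[170:280,255:355];b=cv2.imread("pics/side0.png")[150:290,255:405]
a=cv2.resize(a,(400,440),interpolation=cv2.INTER_CUBIC);b=cv2.resize(b,(400,373),interpolation=cv2.INTER_CUBIC)
m=np.zeros((440,800,3),np.uint8);m[:,:400]=a;m[:373,400:]=b
m=np.clip(255*(m/255.)**.6,0,255).astype(np.uint8)
cv2.imwrite("pics/crop0.png",m)
E
```

```text
(no output)
```

View pics/crop0.png

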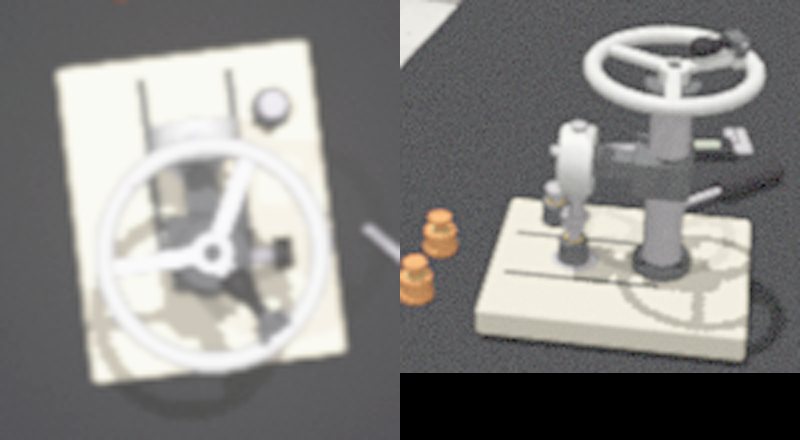

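Crop: wheel rim centre is near top px (308,233). The handle is folded on the lower-right spoke, with the fork near (323,251). Next I'll measure the wheel centre, fork and plate yaw.

```bash
cat > h.py <<'E'
import numpy as np,cv2
from cell import r
np.set_printoptions(precision=3,suppress=True)
def ray(n,uv,s=None):
    c=r.get_calibration(n);f=200/np.tan(np.radians(c['fovy'])/2)
    d=np.array([(uv[0]-c['cx'])/f,(uv[1]-c['cy'])/f,1.])
    if n=='wrist':
        M=c['mount'];R=s['orientation'];return s['eef_pos']+R@M[:3,3],R@M[:3,:3]@d
    return c['position'],c['rotation']@d
def onz(n,uv,z,s=None):
    p,d=ray(n,uv,s);return p+d*(z-p[2])/d[2]
def proj(n,P,s=None):
    c=r.get_calibration(n);f=200/np.tan(np.radians(c['fovy'])/2)
    if n=='wrist':
        M=c['mount'];R=s['orientation'];p0=s['eef_pos']+R@M[:3,3];A=R@M[:3,:3]
    else: p0,A=c['position'],c['rotation']
    q=A.T@(np.asarray(P,float)-p0);return np.array([c['cx']+f*q[0]/q[2],c['cy']+f*q[1]/q[2]])
E
python3 - <<'E'
from h import *
a=cv2.imread("pics/top0.png")
f=lambda x,y:(255+x/4,170+y/4)
# rim outer points clicked in crop: left,right,top,bottom of rim outer edge
for q in [(98,253),(330,253),(213,135),(213,370),(213,253),(272,325),(240,288)]:
    print(q,onz('top',f(*q),254 if q!=(272,325) else 268))
hs=cv2.cvtColor(a,cv2.COLOR_BGR2HSV)
m=((hs[...,2]>110)).astype(np.uint8);m[:,:262]=0;m[:,345:]=0;m[:170]=0;m[280:]=0
c=max(cv2.findContours(m,0,2)[0],key=cv2.contourArea);rc=cv2.minAreaRect(c);print(rc)
b=cv2.boxPoints(rc);print(b);print(np.array([onz('top',x,34) for x in b]))
# fork by side view
g=lambda x,y:(255+(x-400)*.375,150+y*.375)
print('side wheel pts',[onz('side',g(*q),254) for q in [(584,70),(766,70),(676,64)]],'fork',onz('side',g(738,45),268))
E
```

```text
(98, 253) [499.872 116.511 254.   ]
(330, 253) [503.988 -41.79  254.   ]
(213, 135) [582.691  40.244 254.   ]
(213, 370) [422.641  36.108 254.   ]
(213, 253) [501.909  38.157 254.   ]
(272, 325) [454.149  -2.581 268.   ]
(240, 288) [478.581  19.141 254.   ]
((304.9282531738281, 222.56863403320312), (80.46273803710938, 64.61642456054688), 83.1572265625)
[[268.057 186.473]
 [332.213 178.774]
 [341.8   258.664]
 [277.644 266.363]]
[[652.92  165.6    34.   ]
 [683.465 -38.124  34.   ]
 [430.586 -73.844  34.   ]
 [401.596 127.278  34.   ]]
side wheel pts [array([577.429,  80.014, 254.   ]), array([423.11 ,  26.974, 254.   ]), array([502.278,  41.362, 254.   ])] fork [452.063  13.039 268.   ]
```

```bash
python3 -m crank '0 0 -.05 0 0 8; -.03 -.02 -.1 0 0 16; -.461 -.356 -.15 0 0 100; -.461 -.356 -.15 0 0 100; -.461 -.356 -.15 0 0 100; -.461 -.356 -.15 0 0 100; -.461 -.356 -.15 0 0 100; -.461 -.356 -.15 0 0 100; -.461 -.356 -.15 0 0 100; -.461 -.356 -.15 0 0 100; -.461 -.356 -.15 0 0 100; -.461 -.356 -.15 0 0 100'
```

```text
time: 1.3
eef_pos: [458.1, 74.4, 394.2]
orientation: [[0.452, 0.892, -0.0], [0.892, -0.452, 0.0], [0.0, -0.0, -1.0]]
ft_force: [1.3, 1.3, -0.1]
finger_gap: 85.1
```

```bash
python3 -m crank '-.012 .024 0 0 0 8; -.025 .048 0 0 0 16; -.025 .048 0 0 0 23; -.025 .048 0 0 0 23; -.025 .048 0 0 0 23' .045; python3 - <<'E'
from h import *
s=r.sense();print(s['eef_pos'],s['orientation'])
a=r.read_camera("wrist");np.save('s1.npy',np.c_[s['orientation'],s['eef_pos']])
cv2.imwrite("pics/w1.png",a[:,:,::-1])
E
```

```text
time: 1.8
eef_pos: [489.0, 32.8, 394.1]
orientation: [[0.759, 0.652, -0.0], [0.652, -0.759, 0.0], [-0.0, -0.0, -1.0]]
ft_force: [0.3, 0.8, 0.0]
finger_gap: 45.1
[489.004  32.768 394.076] [[ 0.759  0.652 -0.   ]
 [ 0.652 -0.759  0.   ]
 [-0.    -0.    -1.   ]]
```

View pics/w1.png

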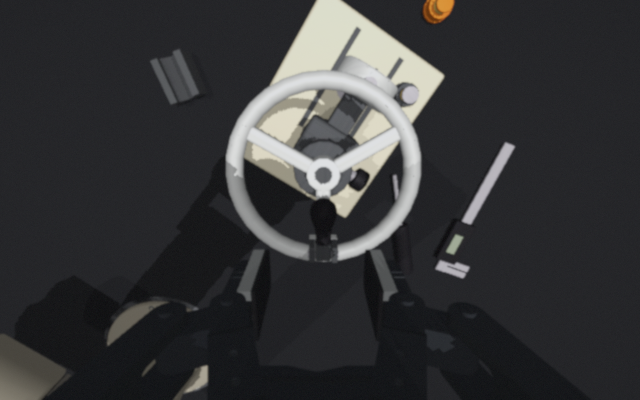

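The wrist view shows the hub at (323,176), grip thickest part at about (323,212) and fork at (323,248). The handle is nearly aligned with the tool's x axis.

```bash
python3 - <<'E'
from h import *
S=np.load('s1.npy');s=dict(orientation=S[:,:3],eef_pos=S[:,3])
a=cv2.imread('pics/w1.png')
g=cv2.cvtColor(a,cv2.COLOR_BGR2GRAY);m=(g>95).astype(np.uint8)
# rim outer ellipse
rm=cv2.findContours(m[60:270,218:425],0,2)[0]
P=[]
c0=np.array([323,166.])
for t in np.radians(np.r_[100:265:3,275:440:3]):
    for R in range(112,80,-1):
        q=c0+R*np.array([np.cos(t),np.sin(t)])
        if t>np.radians(275) and t<np.radians(360): pass
        if g[int(round(q[1])),int(round(q[0]))]>100: P.append(q);break
P=np.array(P,np.float32)
# onto z=250 plane
W=np.array([onz('wrist',p,250,s)[:2] for p in P])
from scipy.optimize import least_squares
f=lambda x:np.hypot(W[:,0]-x[0],W[:,1]-x[1])-81
o=least_squares(f,[502,37],loss='soft_l1',f_scale=1);print('centre',o.x,np.median(abs(o.fun)))
for n,p,z in [('hub',(323,176),256),('grip',(323,212),268),('fork',(323,248),272)]:print(n,onz('wrist',p,z,s))
C=o.x;F=onz('wrist',(323,248),272,s)[:2];d=F-C;print('r',np.hypot(*d),'ang',np.degrees(np.arctan2(d[1],d[0])))
R=S[:,:3]
u=d/np.hypot(*d);G=np.r_[C+27*u,272];print('grip tgt',G,'tool delta',R.T@(G-S[:,3]))
E
```

```text
centre [505.057  38.571] 0.8855456994480377
hub [503.34   37.741 256.   ]
grip [482.899  20.262 268.   ]
fork [460.1     0.548 272.   ]
r 58.88046575167313 ang -139.7767568050944
grip tgt [484.442  21.135 272.   ] tool delta [-11.02    5.9   122.076]
```

```bash
python3 -m crank '-.0126 .0054 .04 0 0 0; -.0126 .0054 .08 0 0 0; -.0126 .0054 .105 0 0 0; -.0126 .0054 .118 0 0 0; -.0126 .0054 .123 0 0 0; -.0126 .0054 .123 0 0 0' .045 && python3 -m crank '0 0 0 0 0 0; 0 0 0 0 0 0; 0 0 0 0 0 0; 0 0 0 0 0 0; 0 0 0 0 0 0' 0 25
```

```text
time: 2.45
eef_pos: [483.2, 20.6, 272.0]
orientation: [[0.76, 0.65, 0.001], [0.65, -0.76, 0.0], [0.001, 0.001, -1.0]]
ft_force: [-0.2, 0.5, 0.3]
finger_gap: 45.1
time: 2.95
eef_pos: [483.3, 20.8, 272.6]
orientation: [[0.76, 0.649, 0.002], [0.649, -0.76, 0.001], [0.002, 0.001, -1.0]]
ft_force: [-2.8, 4.0, 5.5]
finger_gap: 20.0
```

```bash
python3 -m crank '-.0004 -0 -.005 0 0 0; -.0013 0 -.0098 0 0 0; -.003 0 -.0145 0 0 0; -.0051 0 -.019 0 0 0; -.008 0 -.023 0 0 0; -.0111 0 -.0269 0 0 0; -.015 0 -.03 0 0 0; -.019 0 -.0329 0 0 0; -.022 0 -.0344 0 0 0;-.025 0 -.0357 0 0 0' && python3 - <<'E'
from h import *
a=r.read_camera("wrist");b=r.read_camera("side")[130:260,280:420]
m=np.zeros((400,800,3),np.uint8);m[:300,:370]=cv2.resize(a[100:400,140:510],(370,300));m[:400,370:]=cv2.resize(b,(430,400),interpolation=2)
cv2.imwrite("pics/w2.png",m[:,:,::-1])
E
```

```text
time: 3.95
eef_pos: [463.9, 4.2, 307.7]
orientation: [[0.761, 0.649, 0.001], [0.649, -0.761, 0.001], [0.002, 0.0, -1.0]]
ft_force: [-0.8, 5.1, -2.3]
finger_gap: 20.0
```

View pics/w2.png

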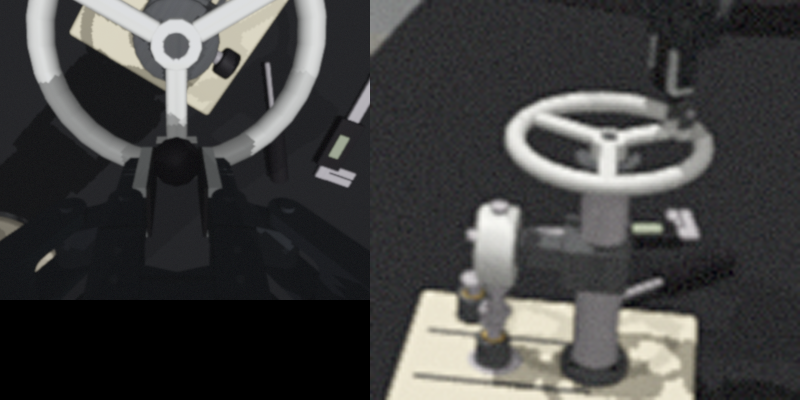

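The handle is held between the pads and has followed the arc up (wrist crop: round grip at (176,160)). I'll go on to the stop.

```bash
python3 -m crank '-.004 0 -.0012 0 0 0; -.008 0 -.0021 0 0 0; -.012 0 -.0023 0 0 0; -.014 0 -.0023 0 0 0; -.016 0 -.002 0 0 0; -.016 0 -.002 0 0 0' && python3 -m crank '-.003 0 0 0 0 0; -.003 0 0 0 0 0'
```

```text
time: 4.65
eef_pos: [451.9, -6.5, 310.3]
orientation: [[0.761, 0.649, 0.002], [0.649, -0.761, -0.0], [0.002, 0.002, -1.0]]
ft_force: [-0.9, 3.7, 4.3]
finger_gap: 18.4
time: 4.85
eef_pos: [449.7, -8.5, 310.1]
orientation: [[0.761, 0.649, 0.002], [0.649, -0.761, -0.0], [0.001, 0.002, -1.0]]
ft_force: [-0.7, 3.6, 6.9]
finger_gap: 17.7
```

```bash
python3 -m crank '0 0 0 0 0 0; 0 0 0 0 0 0; 0 0 -.025 0 0 0; .01 0 -.04 0 0 0; .036 0 -.042 0 0 0; .036 0 -.042 0 0 0' .045 && python3 -m crank '0 0 0 0 0 0; 0 0 0 0 0 0; 0 0 .02 0 0 0; 0 0 .038 0 0 0; 0 0 .038 0 0 0; -.003 0 .038 0 0 0' 0 && python3 -m crank '-.003 0 0 0 0 0; -.003 0 0 0 0 0' && python3 -m crank '-.003 0 0 0 0 0; -.003 0 0 0 0 0'
```

```text
time: 5.45
eef_pos: [478.1, 15.8, 350.4]
orientation: [[0.76, 0.649, -0.001], [0.649, -0.76, -0.0], [-0.001, -0.0, -1.0]]
ft_force: [-0.4, -0.1, 0.1]
finger_gap: 44.9
time: 6.05
eef_pos: [474.4, 13.0, 313.1]
orientation: [[0.761, 0.649, -0.0], [0.649, -0.761, 0.0], [-0.0, -0.0, -1.0]]
ft_force: [0.1, 0.3, -0.1]
finger_gap: 0.1
time: 6.25
eef_pos: [472.3, 10.9, 314.2]
orientation: [[0.761, 0.648, 0.002], [0.648, -0.761, -0.0], [0.001, 0.001, -1.0]]
ft_force: [0.3, -0.0, -0.0]
finger_gap: 0.0
time: 6.45
eef_pos: [470.7, 9.6, 314.0]
orientation: [[0.76, 0.649, 0.004], [0.649, -0.76, 0.001], [0.004, 0.002, -1.0]]
ft_force: [3.9, 3.8, 1.1]
finger_gap: 0.1
```

```bash
python3 -m crank '-.002 0 0 0 0 0; -.003 0 0 0 0 0' && python3 -m crank '-.002 0 0 0 0 0; -.002 0 0 0 0 0; -.002 0 0 0 0 0'
```

```text
time: 6.65
eef_pos: [469.8, 9.0, 314.3]
orientation: [[0.759, 0.651, 0.008], [0.651, -0.759, 0.004], [0.009, 0.002, -1.0]]
ft_force: [15.1, 12.6, 0.3]
finger_gap: 0.3
time: 6.95
eef_pos: [469.2, 8.8, 314.5]
orientation: [[0.758, 0.652, 0.011], [0.652, -0.758, 0.006], [0.012, 0.003, -1.0]]
ft_force: [19.4, 16.1, 0.1]
finger_gap: 0.0
```

Both the 25 N reaction and the contact radius (43 mm, as predicted) say the handle is at its upright stop. I'll rise and turn the tool to world axes for cranking.

```bash
python3 -m crank '.007 0 0 0 0 0; .007 0 -.04 0 0 0; -.0 0 -.046 0 0 8; -.01 0 -.046 0 0 16; -.016 0 -.046 0 0 24; -.016 0 -.046 0 0 32; -.016 0 -.046 0 0 40.5; -.016 0 -.046 0 0 40.5; -.016 0 -.046 0 0 40.5' .045; python3 - <<'E'
from h import *
s=r.sense();print(s['orientation'],s['eef_pos'])
a=r.read_camera("wrist");cv2.imwrite("pics/w3.png",a[:,:,::-1])
E
```

```text
time: 7.85
eef_pos: [454.0, -4.5, 359.1]
orientation: [[1.0, 0.003, -0.0], [0.003, -1.0, -0.0], [-0.0, 0.0, -1.0]]
ft_force: [0.1, -0.1, 0.2]
finger_gap: 45.1
[[ 1.     0.003 -0.   ]
 [ 0.003 -1.    -0.   ]
 [-0.     0.    -1.   ]] [454.018  -4.523 359.098]
```

View pics/w3.png

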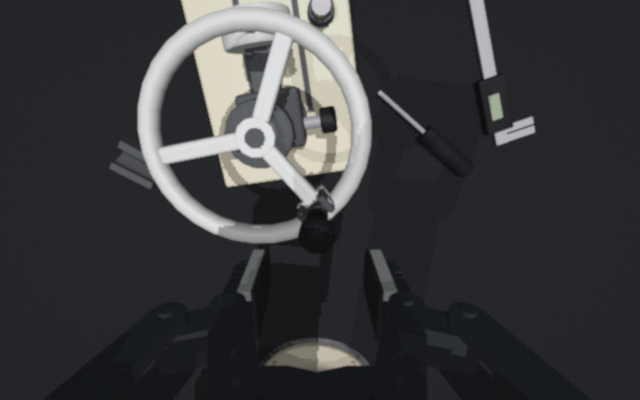

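Wrist view: the handle is upright, with the grip top at (317,231), centred between the fingers, and the hub at (256,138).

```bash
python3 - <<'E'
from h import *
s=dict(orientation=np.array([[1,.003,0],[.003,-1,0],[0,0,-1.]]),eef_pos=np.array([454.,-4.5,359.1]))
print('hub',onz('wrist',(256,138),257,s),'grip',onz('wrist',(317,231),310,s))
C=np.array([503.5,38.]);p0=-139.8
for k in range(0,25):
    p=np.radians(p0-20*k);q=C+65*np.array([np.cos(p),np.sin(p)])-C-65*np.array([np.cos(np.radians(p0)),np.sin(np.radians(p0))])
    print(20*k,'tool shift mm',round(q[0],1),round(-q[1],1))
E
python3 -m crank '0 0 .03 0 0 0; 0 0 .045 0 0 0; 0 0 .051 0 0 0; 0 0 .051 0 0 0' .045 && python3 -m crank '0 0 0 0 0 0; 0 0 0 0 0 0; 0 0 0 0 0 0; 0 0 0 0 0 0' 0 40
```

```text
hub [503.917  36.504 257.   ] grip [458.514  -5.044 310.   ]
0 tool shift mm -0.0 -0.0
20 tool shift mm -11.4 -19.5
40 tool shift mm -15.4 -41.7
60 tool shift mm -11.5 -64.0
80 tool shift mm -0.3 -83.6
100 tool shift mm 17.0 -98.1
120 tool shift mm 38.1 -105.9
140 tool shift mm 60.7 -106.0
160 tool shift mm 82.0 -98.4
180 tool shift mm 99.3 -83.9
200 tool shift mm 110.6 -64.4
220 tool shift mm 114.6 -42.2
240 tool shift mm 110.8 -19.9
260 tool shift mm 99.6 -0.3
280 tool shift mm 82.3 14.2
300 tool shift mm 61.2 22.0
320 tool shift mm 38.6 22.1
340 tool shift mm 17.3 14.5
360 tool shift mm -0.0 -0.0
380 tool shift mm -11.4 -19.5
400 tool shift mm -15.4 -41.7
420 tool shift mm -11.5 -64.0
440 tool shift mm -0.3 -83.6
460 tool shift mm 17.0 -98.1
480 tool shift mm 38.1 -105.9
time: 8.3
eef_pos: [453.9, -4.4, 307.5]
orientation: [[1.0, 0.001, -0.001], [0.001, -1.0, 0.0], [-0.001, -0.0, -1.0]]
ft_force: [1.0, -0.0, 0.3]
finger_gap: 45.0
time: 8.7
eef_pos: [454.5, -4.3, 309.3]
orientation: [[1.0, -0.0, 0.003], [-0.0, -1.0, 0.0], [0.003, -0.0, -1.0]]
ft_force: [-0.6, 0.7, 5.8]
finger_gap: 19.8
```

```bash
python3 -m crank '-.0065 -.0095 0 0 0 0; -.0114 -.0195 0 0 0 0; -.0154 -.0417 0 0 0 0; -.0115 -.064 0 0 0 0; -.0003 -.0836 0 0 0 0; .017 -.0981 0 0 0 0; .0381 -.1059 0 0 0 0; .0607 -.106 0 0 0 0; .082 -.0984 0 0 0 0; .0993 -.0839 0 0 0 0; .1106 -.0644 0 0 0 0; .1106 -.0644 0 0 0 0' ; python3 - <<'E'
from h import *
s=r.sense();print(s['eef_pos'],s['ft_force'],s['torque'],s['finger_gap'])
C=np.array([503.5,38]);d=s['eef_pos'][:2]-C;print(np.hypot(*d),np.degrees(np.arctan2(d[1],d[0])))
b=r.read_camera("side");cv2.imwrite("pics/side1.png",b[:,:,::-1])
a=cv2.imread("pics/side0.png")[190:260,300:350];b=b[190:260,300:350,::-1]
m=np.hstack([cv2.resize(x,(400,560),interpolation=cv2.INTER_CUBIC) for x in(a,b)]);m=np.clip(255*(m/255.)**.6,0,255).astype(np.uint8)
cv2.imwrite("pics/pad1.png",m)
E
```

```text
time: 9.9
eef_pos: [565.8, 57.4, 309.3]
orientation: [[1.0, -0.004, 0.002], [-0.004, -1.0, -0.002], [0.002, 0.002, -1.0]]
ft_force: [-0.6, -3.3, 7.5]
finger_gap: 19.3
[565.768  57.433 309.308] [-0.642 -3.304  7.492] [-0.605  0.158  0.021] 19.30137851515625
65.23020881928029 17.331903415692494
```

View pics/pad1.png

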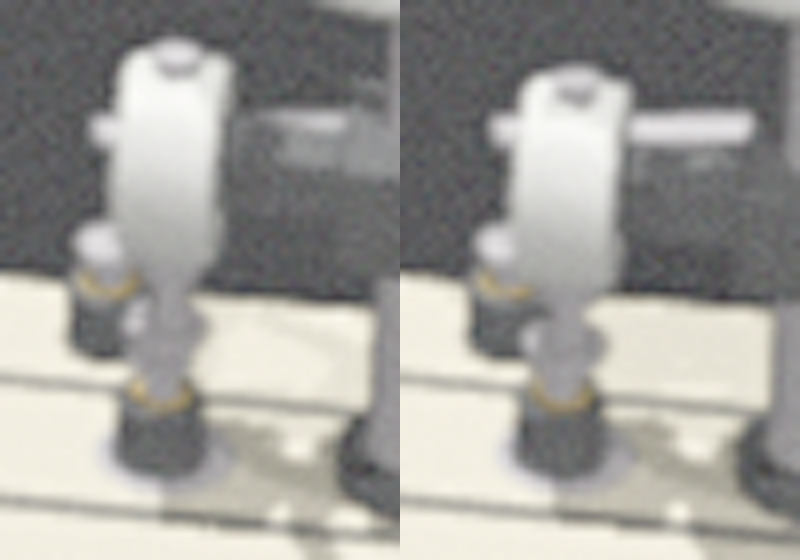

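```bash
python3 - <<'E'
from h import *
p,d=ray('side',(321.9,213.1))
C=np.array([503.5,38,0]);yaw=np.radians(8.0);n=np.array([-np.sin(yaw),np.cos(yaw),0]);e=np.array([np.cos(yaw),np.sin(yaw),0])
t=n@(C-p)/(n@d);D=p+d*t;print('gauge body centre',D,'fwd',e@(D-C))
p,d=ray('side',(300+115/8,190+170/8));t=n@(C-p)/(n@d);print('front edge fwd',e@(p+d*t-C))
E
python3 -m crank '0 0 0 0 0 0; 0 0 -.002 0 0 0; 0 0 -.04 0 0 0; .03 0 -.045 0 0 0; .07 0 -.03 0 -8 0; .1 0 -.0 0 -16 0; .1 0 .04 0 -24 0; .1 0 .06 0 -30 0; .1 0 .06 0 -30 0' .045 && python3 - <<'E'
from h import *
s=r.sense();np.save('s4.npy',np.c_[s['orientation'],s['eef_pos']]);print(s['joint_pos'])
a=r.read_camera("wrist");cv2.imwrite("pics/w4.png",a[:,:,::-1])
E
```

```text
gauge body centre [588.152  49.897 133.424] fwd 85.48404311296123
front edge fwd 104.93208980204666
time: 10.85
eef_pos: [665.0, 59.9, 227.4]
orientation: [[0.848, -0.001, -0.53], [-0.001, -1.0, -0.0], [-0.53, 0.001, -0.848]]
ft_force: [-0.0, -0.6, -3.8]
finger_gap: 45.0
[0.029 1.019 0.227 0.024 2.453 1.614]
```

View pics/w4.png

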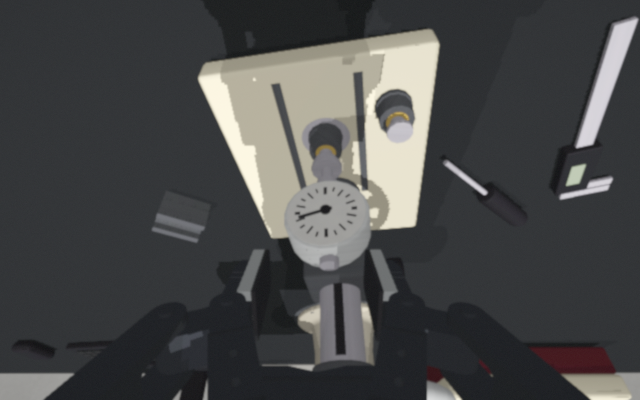

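The dial is clearly readable and appears upside down: its hub is at (325,209) and the needle tip near (299,217). The pad is already touched. I'll measure the angle in the dial's plane.

```bash
cat > dial.py <<'E'
from h import *
yaw=np.radians(8.0);C=np.array([503.5,38,0]);e=np.array([np.cos(yaw),np.sin(yaw),0]);n=np.array([-np.sin(yaw),np.cos(yaw),0])
def needle(a,s,D=(608,53,133),box=45,fn=None):
    # rectify dial plane: face-on picture, 4 px/mm, up = world z, right = +n (seen facing the dial)
    D=np.asarray(D,float);N=200
    uv=np.zeros((N,N,2),np.float32)
    src=[];dst=[]
    for (i,j) in [(0,0),(0,N),(N,0),(N,N)]:
        P=D+n*(j-N/2)/2.5+np.array([0,0,1])*(N/2-i)/2.5
        src.append(proj('wrist',P,s));dst.append((j,i))
    H=cv2.getPerspectiveTransform(np.float32(src),np.float32(dst))
    w=cv2.warpPerspective(a,H,(N,N),flags=cv2.INTER_CUBIC)
    if fn:cv2.imwrite(fn,cv2.resize(w,(600,600)))
    return w
E
python3 - <<'E'
from dial import *
S=np.load('s4.npy');s=dict(orientation=S[:,:3],eef_pos=S[:,3]);a=cv2.imread('pics/w4.png')
print('D proj',proj('wrist',(608,53,133),s))
D=C+e*105;p,d=ray('wrist',(325,209),s);t=e@(D-p)/(e@d);D=p+d*t;print('hub on plane',D)
for q in [(299.5,217)]:
    p,d=ray('wrist',q,s);X=p+d*(e@(D-p)/(e@d))-D;print('needle',X@n,X[2],'rad',np.arctan2(X@n,X[2])%6.283)
needle(a,s,D,fn='pics/dial4.png')
E
```

```text
D proj [325.448 201.553]
hub on plane [607.363  53.436 139.6  ]
needle 18.930676216540185 5.363047250767039 rad 1.2947308153417565
```

View pics/dial4.png

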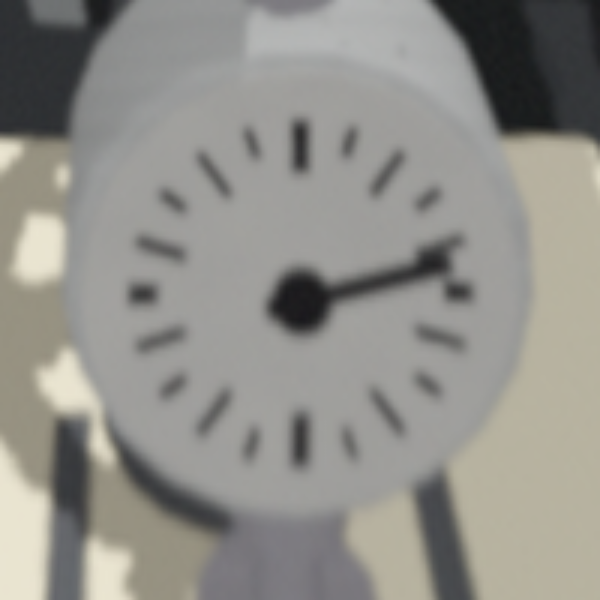

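Rectified, the needle sits just past the 20 N tick at about 1.30 rad. Back to the handle.

```bash
python3 -m crank '-.02 0 -.04 0 0 0; -.05 0 -.08 0 0 0; -.08 0 -.07 0 8 0; -.11 0 -.06 0 16 0; -.145 .002 -.048 0 24 0; -.147 .002 -.048 0 30 0; -.147 .002 -.048 0 30 0; -.147 .002 -.048 0 30 0' .045
```

```text
time: 11.7
eef_pos: [558.8, 58.4, 367.6]
orientation: [[1.0, 0.0, 0.009], [0.0, -1.0, 0.0], [0.009, -0.0, -1.0]]
ft_force: [-0.2, -0.1, 0.3]
finger_gap: 45.2
```

```bash
python3 -m crank '.007 .001 .03 0 0 0; .007 .001 .05 0 0 0; .007 .001 .058 0 0 0; .007 .001 .058 0 0 0' .045 && python3 -m crank '0 0 0 0 0 0; 0 0 0 0 0 0; 0 0 0 0 0 0; 0 0 0 0 0 0' 0 40; python3 - <<'E'
from h import *
s=r.sense();d=s['eef_pos'][:2]-C if 0 else s['eef_pos'][:2]-np.array([503.5,38]);p0=np.degrees(np.arctan2(d[1],d[0]));R=np.hypot(*d);print(p0,R)
for k in range(0,181,15):
    p=np.radians(p0-k);q=65*np.array([np.cos(p),np.sin(p)])-R*np.array([np.cos(np.radians(p0)),np.sin(np.radians(p0))]);print(k,round(q[0],1),round(-q[1],1))
E
```

```text
time: 12.1
eef_pos: [568.5, 57.0, 304.6]
orientation: [[1.0, -0.001, -0.002], [-0.001, -1.0, 0.0], [-0.002, -0.0, -1.0]]
ft_force: [-0.2, 0.4, 0.2]
finger_gap: 44.6
time: 12.5
eef_pos: [569.0, 57.1, 307.1]
orientation: [[1.0, -0.001, 0.004], [-0.001, -1.0, 0.001], [0.004, -0.001, -1.0]]
ft_force: [0.9, 0.9, 6.3]
finger_gap: 19.5
16.28607782294333 68.22550773440572
0 -3.1 0.9
15 -0.5 17.7
30 -2.3 34.5
45 -8.5 50.4
60 -18.5 64.1
75 -31.7 74.7
90 -47.3 81.5
105 -64.0 84.1
120 -80.9 82.3
135 -96.7 76.1
150 -110.4 66.1
165 -121.0 52.9
180 -127.9 37.4
```

```bash
python3 -m crank '.001 .004 0 0 0 0; .002 .0083 0 0 0 0; .0028 .0167 0 0 0 0; .0023 .025 0 0 0 0; .0012 .0336 0 0 0 0; -.0015 .0415 0 0 0 0; -.0047 .0495 0 0 0 0; -.009 .057 0 0 0 0; -.0145 .0634 0 0 0 0; -.0145 .0634 0 0 0 0; -.0145 .0634 0 0 0 0'
```

```text
time: 13.6
eef_pos: [553.8, -6.7, 307.0]
orientation: [[1.0, -0.001, 0.002], [-0.001, -1.0, -0.001], [0.002, 0.001, -1.0]]
ft_force: [-3.5, 0.4, 8.0]
finger_gap: 19.9
```

```bash
python3 -m crank '0 0 0 0 0 0; 0 0 -.002 0 0 0; 0 0 -.04 0 0 0; .03 -.02 -.045 0 0 0; .07 -.045 -.03 0 -8 0; .11 -.067 -.0 0 -16 0; .111 -.067 .04 0 -24 0; .111 -.067 .06 0 -30 0; .111 -.067 .06 0 -30 0; .111 -.067 .06 0 -30 0' .045 && cat >> dial.py <<'E'
def look(tag):
    s=r.sense();a=r.read_camera('wrist')[:,:,::-1].copy();cv2.imwrite(f'pics/w{tag}.png',a);np.save(f's{tag}.npy',np.c_[s['orientation'],s['eef_pos']])
    return read(a,s,tag)
def read(a,s,tag):
    D0=C+e*105;z=135.
    for it in range(4):   # find hub blob near the expected place, recentre
        D=np.array([D0[0],D0[1],z]) if it==0 else D
        w=cv2.cvtColor(needle(a,s,D,fn=f'pics/dial{tag}.png'),cv2.COLOR_BGR2GRAY).astype(float)
        b=cv2.filter2D(255-w,-1,cv2.getStructuringElement(2,(15,15)).astype(float)/177)
        b[:60]=0;b[140:]=0;b[:,:60]=0;b[:,140:]=0
        k=np.unravel_index(b.argmax(),b.shape);D=D+n*(k[1]-100)/2.5+np.array([0,0,1])*(100-k[0])/2.5
    # radial darkness between hub and ticks
    A=np.radians(np.arange(0,360,1));pr=np.array([np.mean([w[int(round(100-q*np.cos(t))),int(round(100+q*np.sin(t)))] for q in range(16,40)]) for t in A])
    d=np.clip(np.median(pr)-pr,0,None);i=d.argmax();o=np.arange(-12,13);ww=d[(i+o)%360];ang=np.radians(i+(ww*o).sum()/ww.sum())
    print(tag,'hub',D,'needle',round(ang,3),'N',round(ang/6.283*100,1),'contrast',round(d[i],1),'median',round(np.median(pr),1));return ang
E
python3 - <<'E'
from dial import *
S=np.load('s4.npy');read(cv2.imread('pics/w4.png'),dict(orientation=S[:,:3],eef_pos=S[:,3]),'4b')
look('5')
E
```

```text
time: 14.6
eef_pos: [665.4, 60.6, 236.2]
orientation: [[0.859, -0.001, -0.512], [-0.001, -1.0, 0.0], [-0.512, 0.0, -0.859]]
ft_force: [-0.3, -0.5, 1.5]
finger_gap: 44.9
4b hub [607.367  53.405 139.4  ] needle 1.306 N 20.8 contrast 104.0 median 158.8
5 hub [607.367  53.405 137.   ] needle 2.65 N 42.2 contrast 102.2 median 158.2
```

Reading: 42.2 N after 60.5° of crank, about 0.354 N/deg, so 22° more is needed. Going back to the handle.

```bash
python3 -m crank '-.025 0 -.042 0 0 0; -.05 0 -.082 0 0 0; -.075 .01 -.085 0 8 0; -.11 .03 -.062 0 16 0; -.14 .055 -.045 0 24 0; -.154 .067 -.038 0 30.8 0; -.154 .067 -.038 0 30.8 0; -.154 .067 -.038 0 30.8 0; -.154 .067 -.038 0 30.8 0' .045
```

```text
time: 15.55
eef_pos: [547.4, -6.7, 361.7]
orientation: [[1.0, -0.002, 0.027], [-0.002, -1.0, -0.001], [0.027, 0.001, -1.0]]
ft_force: [1.0, -0.1, 0.2]
finger_gap: 44.7
```

```bash
python3 -m crank '.004 0 .03 0 -1.5 0; .004 0 .048 0 -1.5 0; .004 0 .054 0 -1.5 0; .004 0 .054 0 -1.5 0' .045 && python3 -m crank '0 0 0 0 0 0; 0 0 0 0 0 0; 0 0 0 0 0 0; 0 0 0 0 0 0' 0 40
```

```text
time: 15.95
eef_pos: [555.7, -6.2, 302.6]
orientation: [[1.0, -0.0, -0.01], [-0.0, -1.0, -0.0], [-0.01, 0.0, -1.0]]
ft_force: [-0.2, -0.7, 0.4]
finger_gap: 44.9
time: 16.35
eef_pos: [555.8, -6.5, 303.3]
orientation: [[1.0, -0.001, -0.008], [-0.001, -1.0, -0.0], [-0.008, 0.0, -1.0]]
ft_force: [-0.5, 0.1, 6.5]
finger_gap: 19.6
```

```bash
python3 -m crank '-.0028 .0028 0 0 0 0; -.0058 .0054 0 0 0 0; -.0092 .008 0 0 0 0; -.0127 .0104 0 0 0 0; -.0165 .0125 0 0 0 0; -.0202 .0144 0 0 0 0; -.0202 .0144 0 0 0 0; -.0202 .0144 0 0 0 0; -.0202 .0144 0 0 0 0'
```

```text
time: 17.25
eef_pos: [535.6, -20.7, 303.3]
orientation: [[1.0, -0.001, -0.008], [-0.001, -1.0, -0.0], [-0.008, 0.0, -1.0]]
ft_force: [1.1, 0.7, 6.7]
finger_gap: 19.2
```

```bash
python3 -m crank '0 0 0 0 0 0; 0 0 -.002 0 0 0; 0 0 -.045 0 0 0; .035 -.025 -.05 0 0 0; .075 -.05 -.03 0 -8 0; .12 -.075 -.0 0 -16 0; .129 -.081 .035 0 -24 0; .129 -.081 .055 0 -30 0; .129 -.081 .055 0 -30 0; .129 -.081 .055 0 -30 0' .045 && python3 -c "
from dial import *
look('6')"
```

```text
time: 18.25
eef_pos: [663.8, 60.3, 235.6]
orientation: [[0.853, -0.001, -0.523], [-0.001, -1.0, -0.0], [-0.523, 0.0, -0.853]]
ft_force: [0.5, -0.6, 0.4]
finger_gap: 45.0
6 hub [607.367  53.405 135.8  ] needle 3.135 N 49.9 contrast 101.1 median 158.0
```

49.9 N, on target. Next I'll untilt and go above a spot outside the handle (handle azimuth −65.4°).

```bash
python3 -m crank '-.025 0 -.042 0 0 0; -.052 0 -.084 0 0 0; -.075 .02 -.085 0 8 0; -.11 .05 -.065 0 16 0; -.145 .08 -.05 0 24 0; -.166 .108 -.039 0 31.5 0; -.166 .108 -.039 0 31.5 0; -.166 .108 -.039 0 31.5 0; -.166 .108 -.039 0 31.5 0; -.166 .108 -.039 0 31.5 0' 0 && python3 -m crank '0 0 0 0 0 -8; 0 0 0 0 0 -16; 0 0 0 0 0 -24.6; 0 0 0 0 0 -24.6; 0 0 0 0 0 -24.6' && python3 - <<'E'
from h import *
s=r.sense();S=np.c_[s['orientation'],s['eef_pos']];np.save('s7.npy',S)
a=r.read_camera("wrist");cv2.imwrite("pics/w7.png",a[:,:,::-1]);print('hub@',proj('wrist',(503.5,38,257),s),'pivot@',proj('wrist',(530.5,-21,268),s),'gripTop@',proj('wrist',(530.5,-21,317),s))
E
```

```text
time: 19.3
eef_pos: [539.6, -47.8, 366.9]
orientation: [[1.0, -0.001, 0.021], [-0.001, -1.0, -0.001], [0.021, 0.001, -1.0]]
ft_force: [-0.6, 0.1, 1.3]
finger_gap: -0.1
time: 19.8
eef_pos: [541.1, -47.4, 363.4]
orientation: [[0.911, 0.413, 0.015], [0.413, -0.911, -0.0], [0.013, 0.006, -1.0]]
ft_force: [0.1, 0.3, -0.1]
finger_gap: 0.5
hub@ [188.626 206.116] pivot@ [274.927 210.51 ] gripTop@ [264.938 239.13 ]
```

View pics/w7.png

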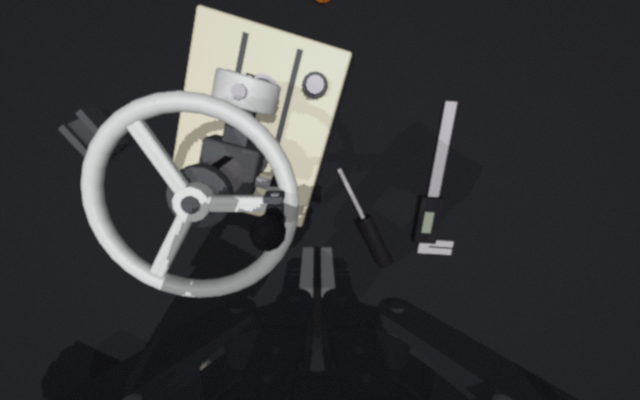

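The grip is at (268,230), matching the prediction for upright, and the fingers are shut outside it. Folding along the arc.

```bash
python3 -m crank '.001 .006 .025 0 0 0; .001 .006 .044 0 0 0; .001 .002 .0444 0 0 0; .001 -.003 .0444 0 0 0; .001 -.0065 .0437 0 0 0; .001 -.0098 .0431 0 0 0; .001 -.0135 .0428 0 0 0; .001 -.0173 .0425 0 0 0; .001 -.021 .0428 0 0 0; .001 -.0252 .0432 0 0 0; .001 -.029 .044 0 0 0; .001 -.0332 .0448 0 0 0' 0
```

```text
time: 21.05
eef_pos: [528.1, -16.9, 317.6]
orientation: [[0.909, 0.416, 0.013], [0.416, -0.91, 0.0], [0.012, 0.005, -1.0]]
ft_force: [0.7, -0.8, 0.0]
finger_gap: 0.0
```

```bash
python3 -m crank '0 -.003 .001 0 0 0; 0 -.0062 .002 0 0 0; 0 -.009 .003 0 0 0; 0 -.0116 .0042 0 0 0; 0 -.0145 .0056 0 0 0; 0 -.0174 .0072 0 0 0; 0 -.0198 .0088 0 0 0; 0 -.0221 .0103 0 0 0; 0 -.0253 .0125 0 0 0; 0 -.0281 .0152 0 0 0; 0 -.031 .018 0 0 0; 0 -.0331 .0206 0 0 0' && python3 -m crank '0 0 .001 0 0 0; 0 0 .002 0 0 0; 0 0 .003 0 0 0'
```

```text
time: 22.25
eef_pos: [514.8, 13.0, 297.1]
orientation: [[0.909, 0.415, 0.014], [0.416, -0.91, -0.0], [0.013, 0.006, -1.0]]
ft_force: [1.7, -6.1, 9.2]
finger_gap: 0.3
time: 22.55
eef_pos: [515.4, 13.0, 296.7]
orientation: [[0.909, 0.416, 0.019], [0.416, -0.91, -0.0], [0.017, 0.008, -1.0]]
ft_force: [-1.4, -0.1, 14.6]
finger_gap: -0.1
```

```bash
python3 -m crank '0 0 -.03 0 0 0; 0 .02 -.075 0 0 0; 0 .03 -.085 0 0 8; 0 .04 -.085 0 0 16; 0 .04 -.085 0 0 24.6; 0 .04 -.085 0 0 24.6; 0 .04 -.085 0 0 24.6' && python3 - <<'E'
from h import *
s=r.sense();print(s['ft_force'])
a=r.read_camera("wrist");cv2.imwrite("pics/w8.png",a[:,:,::-1])
for z,h in((268,'folded grip'),): print(h,proj('wrist',(503.5+27*.416,38-27*.909,z),s), 'pivot',proj('wrist',(530.5,-21,268),s))
E
```

```text
time: 23.25
eef_pos: [530.2, -23.3, 379.1]
orientation: [[1.0, 0.003, 0.013], [0.003, -1.0, 0.0], [0.013, -0.0, -1.0]]
ft_force: [0.1, 0.6, 0.1]
finger_gap: 0.2
[0.065 0.586 0.133]
folded grip [268.344 224.34 ] pivot [313.215 204.985]
```

View pics/w8.png

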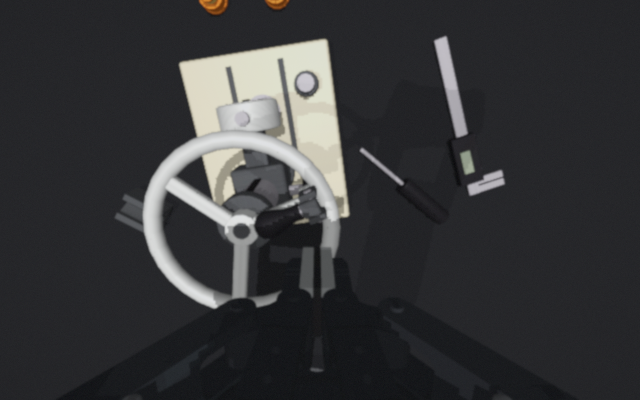

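The handle lies over its spoke, with the grip at (270,222), near the predicted folded position. Now a final dial check.

```bash
python3 -m crank '.04 -.02 0 0 0 0; .08 -.05 .02 0 -8 0; .12 -.075 .06 0 -16 0; .135 -.083 .1 0 -24 0; .135 -.083 .14 0 -31 0; .135 -.083 .14 0 -31 0; .135 -.083 .14 0 -31 0; .135 -.083 .14 0 -31 0' .045 && python3 -c "
from dial import *
look('9')"
```

```text
time: 24.1
eef_pos: [667.3, 59.5, 241.3]
orientation: [[0.864, 0.001, -0.503], [0.001, -1.0, 0.0], [-0.503, -0.001, -0.864]]
ft_force: [0.9, -0.0, 1.5]
finger_gap: 44.6
9 hub [607.367  53.405 136.2  ] needle 3.138 N 49.9 contrast 99.6 median 157.8
```

```bash
python3 - <<'E'
from h import *
b=r.read_camera("side")[150:270,295:405]
m=cv2.resize(b[:,:,::-1],(660,600),interpolation=cv2.INTER_CUBIC)[:600];m=np.clip(255*(m/255.)**.6,0,255).astype(np.uint8);cv2.imwrite("pics/side9.png",m)
E
```

```text
(no output)
```

View pics/side9.png

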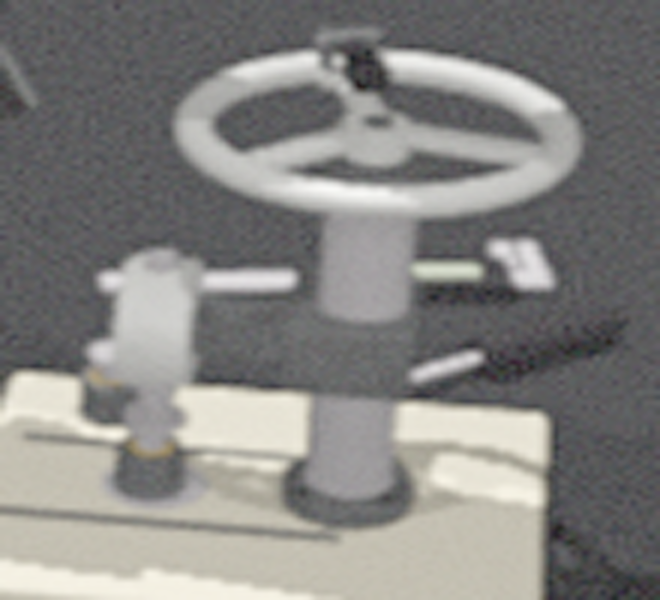

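Here the grip appears at crop (365,70), and the spoke is visible below it. I'll check that against the projected fold angle.

```bash
python3 - <<'E'
from h import *
for az in(-65.4,):
  o=np.array([np.cos(np.radians(az)),np.sin(np.radians(az)),0]);C=np.array([503.5,38,0])
  f=lambda P:(proj('side',P)-[295,150])*[6,5]
  print('hub',f(C+[0,0,256]),'pivot',f(C+65*o+[0,0,268]),'rim near/far',f(C+74*o+[0,0,254]))
  for th in(0,.1,.2,.4,.6,.8,1.57):
    P=lambda L:C+(65-L*np.cos(th))*o+[0,0,268+L*np.sin(th)]
    print(th,'grip',f(P(38)),'end',f(P(49)),'neck',f(P(18)))
S=np.load('s7.npy')
s=dict(orientation=np.array([[1,.003,.013],[.003,-1,0],[.013,0,-1.]]),eef_pos=np.array([530.2,-23.3,379.1]))
for th in(0,.2,.4,.6,.8):
    P=lambda L:C+(65-L*np.cos(th))*o+[0,0,268+L*np.sin(th)]
    print('wrist',th,'grip',proj('wrist',P(38),s),'end',proj('wrist',P(49),s),'neck',proj('wrist',P(18),s))
print('hub',proj('wrist',C+[0,0,256],s))
E
```

```text
hub [380.121 112.985] pivot [348.939  34.859] rim near/far [342.799  52.823]
0 grip [367.853  66.722] end [373.523  76.274] neck [357.771  49.738]
0.1 grip [368.301  59.492] end [374.115  66.89 ] neck [357.973  46.353]
0.2 grip [368.55   51.991] end [374.447  57.143] neck [358.084  42.848]
0.4 grip [368.443  36.501] end [374.318  36.995] neck [358.028  35.624]
0.6 grip [367.534  20.924] end [373.135  16.727] neck [357.605  28.365]
0.8 grip [365.862   5.939] end [370.952  -2.759] neck [356.831  21.372]
1.57 grip [354.054 -35.408] end [355.564 -56.139] neck [351.343   1.832]
wrist 0 grip [268.366 224.16 ] end [255.661 229.653] neck [291.816 214.022]
wrist 0.2 grip [267.852 227.509] end [254.509 234.195] neck [291.903 215.457]
wrist 0.4 grip [269.195 230.115] end [255.735 237.86 ] neck [292.862 216.497]
wrist 0.6 grip [272.504 231.794] end [259.572 240.371] neck [294.689 217.081]
wrist 0.8 grip [277.794 232.382] end [266.132 241.461] neck [297.341 217.165]
hub [240.815 231.511]
```

The observed grip (365,70) matches θ=0 (368,67); 0.1 rad would put it at 59. I'll hand the job in.

```bash
python3 -c "
from cell import r
print(r.finish_job(),r.sense()['time'])"
```

```text
the job is handed in; nothing more can be done
the job is handed in; nothing more can be done
```

The job is handed in after about 24 s of the 72 s allowed; no verdict was reported. I swung the handle out to its stop and cranked the gauge down in three stages, reading 20.8, 42.2 and then 49.9 N. Then I folded the handle back with shut fingers.

**Last checks:**
- **Load:** the needle read 3.138 rad (49.9 N) after folding, the same as before. It never read above 50 N.
- **Handle out:** it pushed back with about 25 N at the upright stop. It also looked upright in the wrist picture with the gauge at 50 N.
- **Handle folded:** the final press felt a firm stop at about 15 N. The side view puts the grip at (365,70), against (368,67) predicted for flat and about (368,59) for 0.1 rad.
- **Pads and other things:** both pads look upright and in place, and the V-block, caliper and driver look undisturbed. I judged this by eye from the pictures and did not measure it.
- **Gripper:** it was clear of everything at hand-in.

No check failed. During the first lift the grip crept partly out of the finger pads, so I finished that swing by pushing with shut fingers. On the two regrasps the gripper sat 3–5 mm off the grip's centre, with no effect on the cranking.

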